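# Stroke a curved wheel track to check that every wheel turns

### The arm

A 6-joint arm with a two-finger parallel gripper is mounted at the origin on the work surface. World frame = base frame: x ahead of the robot, y to its left, z up, the work surface at z = 0. Lengths are in m, angles in degrees, forces in N, time in s.
With the tool pointing down it reaches from about 0.4 to 0.825 m from the base axis. Payload 7 kg.
Tool frame: the origin (TCP) lies at the very end of the fingers, on their centre line; the grasp point (between the pads) lies r.grip_depth behind it (r.grip_depth is the distance from the TCP to the grasp point, in m); z points along the fingers, y is the direction in which the jaws open and shut (so a half turn about z gives the same grasp; the last joint's range is limited). The gripper opens to 88 mm and grips with 3 to 60 N. Pads are 19 mm wide; open, the fingers measure 130 mm over their backs; the gripper's body (78 mm by 193 mm) begins 47 mm behind the grasp point.
Start: joints at [92.653, 20.546, 0.682, 0, -70.136, -16.507], TCP at [0.162, 0.655, 0.227] pointing down, gripper open.
Joint ranges: [-176.03, 176.03], [-82.01, 121.73], [-58.28, 71.71], [-173.87, 95.51], [-174.79, -0.11], [-173.66, 173.66]. Speed limits (degrees/s): [136.94, 136.94, 172.46, 180, 180, 180].

### API

Orientations are given as [roll, pitch, yaw] about the fixed x, y, z axes, in that order (R = Rz(yaw) Ry(pitch) Rx(roll)).
In Python, from plant import r gives the robot as it stands. The module is installed in compiled form; this text tells all that it offers.
- The arm moves only by the tool step_arm, never from a script. Its argument "increments" is a list of rows, each a list of 3 entries, a list of its own where there are three numbers: the shift along the tool's x, y, z in m, then the turn, a rotation vector about the tool's x, y, z in rad, then the closure, from 0 (fully open) to 1 (shut). In form: [[[x, y, z], [wx, wy, wz], grip], ...]. A call has 1 to 10 rows; each row is the pose to reach, as a shift and turn from the pose commanded when the call began, along the tool's axes at that moment; what a row does not reach only later rows make up. A row lasts 1/10 s, in which the tool goes at most 50 mm and 8.59 degrees, less where a joint would pass 70% of its speed; a pose out of reach is approached as far as the arm can. A call with a gripper value outside its range is refused whole. The fingers move at their own pace and stop on an object; "force" is the grip in N (left out, the last holds). Time passes only in rows, so rows that repeat a pose let the fingers close. It gives the time, the measured TCP pose, the force and the opening at its end, in the units of the state.
- r.get_state(): the state, without advancing time (a new reading comes with each control period).
- r.capture(name): name is "side" or "top" or "wrist"; returns a dict with "color" (384x512x3 uint8, red, green, blue), "intrinsics" (3x3 intrinsics, pixels), "rvec" (rotation vector, rad) and "tvec" (3), from world to camera coordinates, as OpenCV has them; the wrist camera has in their place "T_tool_cam" (4x4, takes a point from camera to tool coordinates, whose origin is the TCP and whose axes are the flange's). Camera axes: x right, y down, z forward; pixel columns grow to the right and rows downward; lengths in m; the calibration is good to about 2 mm. A picture is of the moment at which its call begins: read the wrist's pose just before it. There is no depth.
- r.close_job(): hands the job in, once; it reports no verdict.
The state is a dict: "time_s": time; "joints": joint angles; "qd": joint speeds; "joint_torque": joint torques, N m; "tcp_pos": TCP position; "eef_rot": TCP orientation; "contact_force": force on the tool from outside, world axes, zero at the start; "moment": the same for the moment, N m; "gripper_width": finger opening in m.
Only numpy, scipy, OpenCV 4.12 (cv2) and the standard library are available. Lean on these libraries where they do the work, as an engineer would, in place of code of your own. Each camera call takes 0.05 s, during which the arm holds its last target.

### The job

Check that the wheels of the curved track on the bench all run free: rest the fingertips lightly on the first wheel at the open end and stroke along the curve in one unbroken pass to the last wheel before the upright stop plate, so that each of the six wheels in turn, one after the other, is rolled at least 20 degrees towards the stop plate. Do not press hard, and leave the other things on the bench standing as they are. Then take the hand clear.

Things in the scene. Friction and masses are not known exactly. Their poses are not given: they have to be found in the camera images.
- track: curved wheel track: a steel frame 57 mm wide over its bolt heads and 46 mm high, screwed to the bench by four flat ears (82 mm wide over all), carrying six grey wheels in a row along an arc of 200 mm radius. Origin on the table, on the centre line of the arc midway between wheels 3 and 4; z up; x points away from the centre of the arc (the arc's centre is at x = -200 mm), y points to the open end, where wheel 1 is
- stop_plate (a point): middle of the top edge of the upright steel stop plate, 54 mm wide, 6 mm thick, 87 mm above the table, that closes the track's one end, 40 mm beyond the top of wheel 6 along the arc; the other end is open
- wheel1_top (a point): top of wheel 1, counted from the open end: the highest point of its rim at mid-width, 60 mm above the table. Its x axis points along the arc towards the stop plate, z up. Wheels are 34 mm across, 26 mm wide, 50 mm apart along the arc, and stand 14 mm above the frame. Each is sprung: it gives way straight down by up to 8 mm, starting at about 2 N and reaching about 6 N
- wheel1 (a joint): angle of wheel 1 (rad), 0 at the start; grows as its top rolls towards the stop plate. The wheel turns easily and stays where it stops
- wheel2_top (a point): top of wheel 2, counted from the open end: the highest point of its rim at mid-width, 60 mm above the table. Its x axis points along the arc towards the stop plate, z up. Wheel as wheel 1
- wheel2 (a joint): angle of wheel 2 (rad), 0 at the start; grows as its top rolls towards the stop plate. The wheel turns easily and stays where it stops
- wheel3_top (a point): top of wheel 3, counted from the open end: the highest point of its rim at mid-width, 60 mm above the table. Its x axis points along the arc towards the stop plate, z up. Wheel as wheel 1
- wheel3 (a joint): angle of wheel 3 (rad), 0 at the start; grows as its top rolls towards the stop plate. The wheel turns easily and stays where it stops
- wheel4_top (a point): top of wheel 4, counted from the open end: the highest point of its rim at mid-width, 60 mm above the table. Its x axis points along the arc towards the stop plate, z up. Wheel as wheel 1
- wheel4 (a joint): angle of wheel 4 (rad), 0 at the start; grows as its top rolls towards the stop plate. The wheel turns easily and stays where it stops
- wheel5_top (a point): top of wheel 5, counted from the open end: the highest point of its rim at mid-width, 60 mm above the table. Its x axis points along the arc towards the stop plate, z up. Wheel as wheel 1
- wheel5 (a joint): angle of wheel 5 (rad), 0 at the start; grows as its top rolls towards the stop plate. The wheel turns easily and stays where it stops
- wheel6_top (a point): top of wheel 6, counted from the open end: the highest point of its rim at mid-width, 60 mm above the table. Its x axis points along the arc towards the stop plate, z up. Wheel as wheel 1
- wheel6 (a joint): angle of wheel 6 (rad), 0 at the start; grows as its top rolls towards the stop plate. The wheel turns easily and stays where it stops
- socket: steel socket, an upright round piece with a dark bore mark on top, 30 mm across and 38 mm tall, standing on the inner side of the curve; origin at the centre of its underside
- offcut: pale wooden offcut 35 x 75 x 32 mm lying on the outer side of the curve; origin at the centre of its underside
- jar: clear jar with a steel lid, 54 mm across, 70 mm tall, standing on the outer side of the curve; origin at the centre of its underside
- wrench: steel wrench 200 mm long, a flat bar with a round head at each end, lying to the robot's right; origin mid-length
- screwdriver: screwdriver lying to the robot's left
- can: white can 60 mm across, 110 mm tall, at the left or right of the table, away from the track; origin at the centre of its underside
- tin: round metal tin 84 mm across, 75 mm tall, at the left or right of the table, away from the track; origin at the centre of its underside

How it is judged (in metres and radians):
On the way, in this order (a step that is already met when the one before it is completed fails the run):
1. wheel 1 has been rolled at least 0.35 rad (20 degrees) towards the stop plate (value of joint wheel1 above 0.35 rad), for 0.02 s.
2. wheel 2 has been rolled at least 0.35 rad (20 degrees) towards the stop plate (value of joint wheel2 above 0.35 rad), for 0.02 s.
3. wheel 3 has been rolled at least 0.35 rad (20 degrees) towards the stop plate (value of joint wheel3 above 0.35 rad), for 0.02 s.
4. wheel 4 has been rolled at least 0.35 rad (20 degrees) towards the stop plate (value of joint wheel4 above 0.35 rad), for 0.02 s.
5. wheel 5 has been rolled at least 0.35 rad (20 degrees) towards the stop plate (value of joint wheel5 above 0.35 rad), for 0.02 s.
6. wheel 6 has been rolled at least 0.35 rad (20 degrees) towards the stop plate (value of joint wheel6 above 0.35 rad), for 0.02 s.
At the end, for the whole second after the job is handed in: All six wheels stand still, each rolled at least 0.35 rad (20 degrees) towards the stop plate; the other things on the bench stand within 25 mm of where they were, neither lifted nor knocked over (value of joint each of wheel1, wheel2, wheel3, wheel4, wheel5, wheel6 above 0.35 rad and velocity of joint wheel1 between -0.2 and 0.2 rad/s and velocity of joint wheel2 between -0.2 and 0.2 rad/s and velocity of joint wheel3 between -0.2 and 0.2 rad/s and velocity of joint wheel4 between -0.2 and 0.2 rad/s and velocity of joint wheel5 between -0.2 and 0.2 rad/s and velocity of joint wheel6 between -0.2 and 0.2 rad/s and distance of each of socket, offcut, jar, wrench, screwdriver, can, tin from where it was at the start of the episode below 0.025 m); the robot touches nothing.
It fails at once if the robot presses on the track or its wheels with more than 25 N (contact force between any of the fingers, the arm and track above 25 N).
It fails at once if the stroke is broken off: the fingertips rise well clear of the wheels (about 50 mm) after wheel 1 has been rolled and before wheel 6 has (value of joint wheel1 above 0.35 rad and value of joint wheel6 below 0.35 rad and height (world z) of the grasp point above 0.13 m).
It fails at once if another thing on the table is shifted more than 25 mm, lifted or knocked over (distance of any of socket, offcut, jar, wrench, screwdriver, can, tin from where it was at the start of the episode above 0.025 m or angle between any of socket, jar, can, tin, offcut's own z axis and vertical above 0.5 rad).
It also fails if it takes over 42 s, if anything falls off the work surface, if the arm or the gripper's body presses on something with over 40 N, if the wrist force passes 120 N, or if a joint passes its speed limit or range.

## Working session

There is one attempt and no reset: what is moved stays moved. The work goes in short steps, Python scripts to look and compute and a tool call to move; the robot and the scene stay as the last step left them, time stands still between calls to the robot, and variables do not carry over. Pictures are saved under pics/ and viewed, and the job is handed in when it is done.

Besides the shell and the picture viewer there is one more tool, called after "Emit:" as a command line: name --argument value ..., lists and objects as JSON in quotes. step_arm: Moves the arm, as the interface text tells. Its arguments: {"type":"object","properties":{"increments":{"type":"array","items":{"type":"array"}},"force":{"type":"number"}},"required":["increments"]}

```bash
mkdir -p pics; python3 - <<'E'
from plant import r
import cv2,numpy as np
print(r.get_state(), r.grip_depth)
for n in("side","top","wrist"):
    c=r.capture(n); cv2.imwrite(f"pics/{n}0.png",c["color"][:,:,::-1])
    np.save(f"{n}0.npy",c,allow_pickle=True)
    print(n,c["intrinsics"].tolist(),[ (k,np.array(c[k]).round(4).tolist()) for k in c if k not in("color","intrinsics")])
E
```

```text
{'time_s': 0.0, 'joints': array([ 9.26539251e+01,  2.05904943e+01,  6.33846955e-01, -2.03941377e-02,
       -7.01370373e+01, -1.65084607e+01]), 'qd': array([ 0.12846032, -0.05863927,  0.05236573, -0.0832714 ,  0.02742502,
       -0.04149509]), 'joint_torque': array([ 8.90422180e-04, -5.82717454e+01,  2.93053311e+01,  6.99704066e+00,
        7.08638050e-03, -1.61672356e-04]), 'tcp_pos': array([0.16152385, 0.65487589, 0.22563302]), 'eef_rot': array([ 1.79904729e+02, -8.24216389e-03, -1.38614738e+01]), 'contact_force': array([0.59364764, 0.33720063, 0.70279458]), 'moment': array([-0.01791056, -0.02876384,  0.01789832]), 'gripper_width': 0.08771258882534175} 0.0188
side [[379.6742436008625, 0.0, 255.1685536259106], [0.0, 379.6742436008625, 193.19380148824985], [0.0, 0.0, 1.0]] [('rvec', [2.3936, -0.2749, 0.0986]), ('tvec', [-0.4738, 0.1173, 1.0256])]
top [[483.8929689516486, 0.0, 266.2556405473594], [0.0, 483.8929689516486, 189.93260009847404], [0.0, 0.0, 1.0]] [('rvec', [2.1566, -2.203, 0.1154]), ('tvec', [-0.0138, 0.4919, 1.3568])]
wrist [[337.022819724253, 0.0, 256.43702673910417], [0.0, 337.022819724253, 192.87954491635543], [0.0, 0.0, 1.0]] [('T_tool_cam', [[0.0007, -0.9523, -0.3052, 0.0838], [1.0, 0.0011, -0.0013, -0.0014], [0.0016, -0.3052, 0.9523, -0.1578], [0.0, 0.0, 0.0, 1.0]])]
```

View pics/side0.png

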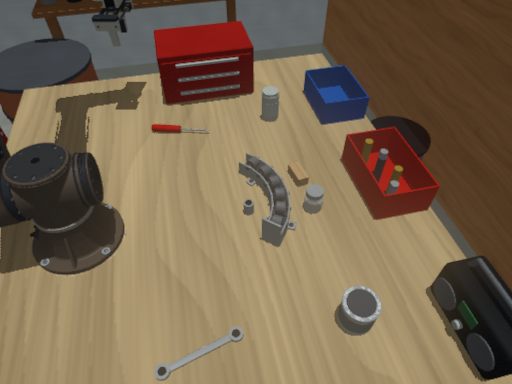

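View pics/top0.png

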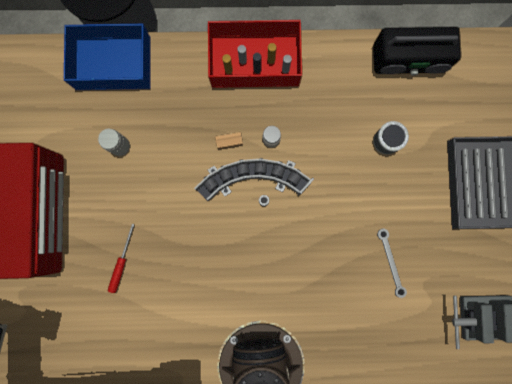

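View pics/wrist0.png

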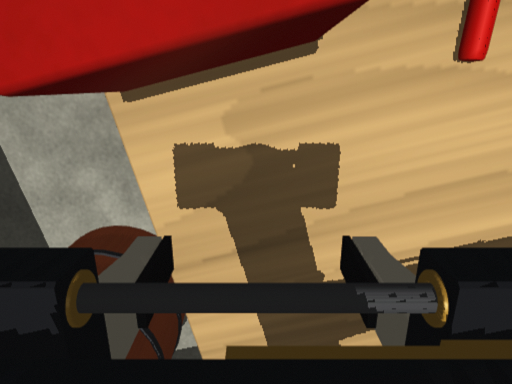

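The side view shows the track around (265,195), with the stop plate at its near end (275,230). In the top view the track runs from (205,190), the open end, to (305,185), the plate. The arm isn't over it. I'll enlarge both views.

```bash
python3 - <<'E'
import cv2
a=cv2.imread("pics/top0.png")[120:215,180:330]; cv2.imwrite("pics/topz.png",cv2.resize(a,None,fx=5.3,fy=5.3,interpolation=cv2.INTER_CUBIC))
a=cv2.imread("pics/side0.png")[145:250,225:335]; cv2.imwrite("pics/sidez.png",cv2.resize(a,None,fx=5.6,fy=5.6,interpolation=cv2.INTER_CUBIC))
E
```

```text
(no output)
```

View pics/topz.png

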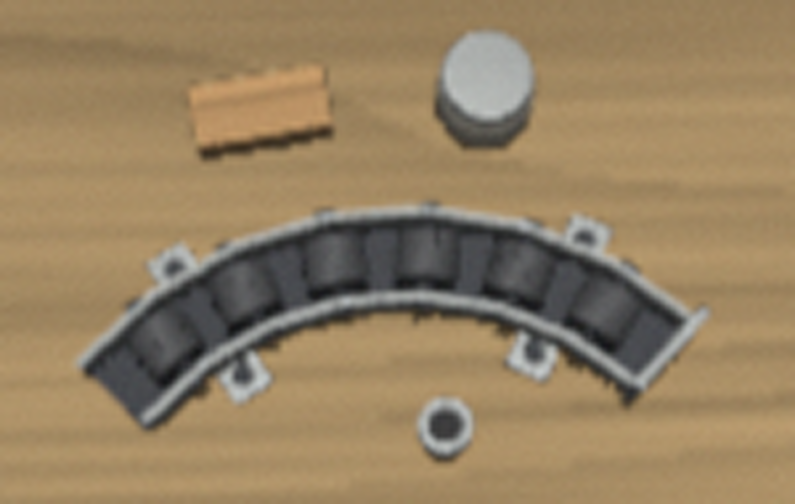

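View pics/sidez.png

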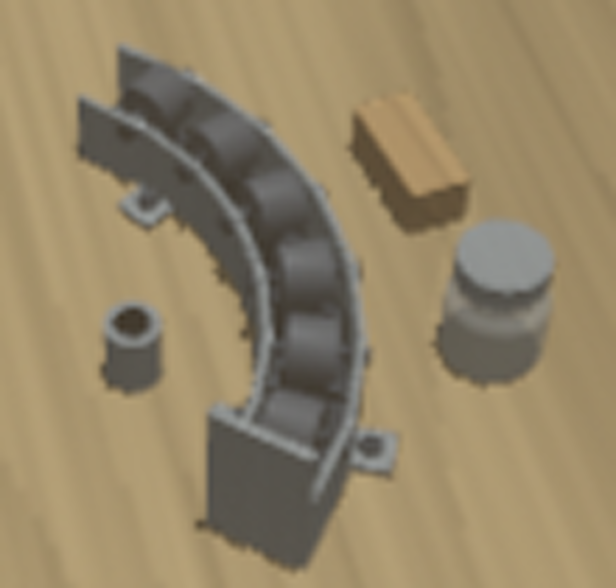

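```bash
cat > h.py <<'E'
import numpy as np,cv2
from scipy.optimize import least_squares
from scipy.spatial.transform import Rotation as R
def load(n): return np.load(n,allow_pickle=True).item()
def ray(c,px,z,Twc=None):
    px=np.atleast_2d(px).astype(float); K=np.array(c["intrinsics"])
    d=np.c_[px,np.ones(len(px))]@np.linalg.inv(K).T
    if Twc is None:
        Rm=cv2.Rodrigues(np.array(c["rvec"],float))[0]; t=np.array(c["tvec"]).ravel()
        o=-Rm.T@t; d=d@Rm
    else: o=Twc[:3,3]; d=d@Twc[:3,:3].T
    s=(z-o[2])/d[:,2]; return (o+s[:,None]*d)
def proj(c,P,Twc=None):
    P=np.atleast_2d(P);K=np.array(c["intrinsics"])
    if Twc is None: q=P@cv2.Rodrigues(np.array(c["rvec"],float))[0].T+np.array(c["tvec"]).ravel()
    else: q=(P-Twc[:3,3])@Twc[:3,:3]
    q=q@K.T; return q[:,:2]/q[:,2:]
def toolT(s):
    T=np.eye(4);T[:3,:3]=R.from_euler("xyz",s["eef_rot"],degrees=True).as_matrix();T[:3,3]=s["tcp_pos"];return T
E
python3 - <<'E'
from h import *
c=load("top0.npy")
zp=lambda L:(np.array(L)+.5)/5.3-.5+[180,120]
w=ray(c,zp([[168,338],[247,290],[336,257],[430,252],[520,267],[606,303]]),.058)[:,:2]
ears=ray(c,zp([[173,266],[243,374],[587,236],[534,352]]),.005)[:,:2]
out=ray(c,zp([[85,362],[325,215],[430,210],[530,230],[630,272]]),.046)[:,:2]
inn=ray(c,zp([[150,420],[200,375],[280,320],[345,302],[430,297],[530,325],[580,350],[635,385]]),.046)[:,:2]
print("ears mid",ears.mean(0)); print(w.round(4).tolist())
def f(p):
    d=np.array([np.cos(p[2]),np.sin(p[2])]);cc=p[:2]-.2*d
    k=(2.5-np.arange(6))*.25
    W=np.c_[cc[0]+.2*np.cos(p[2]+k),cc[1]+.2*np.sin(p[2]+k)]
    return np.r_[(w-W).ravel(),np.hypot(*(out-cc).T)-.2-p[3],np.hypot(*(inn-cc).T)-.2+p[3]]
s=least_squares(f,[*w.mean(0),0,.024]);print(s.x[:2],np.degrees(s.x[2]),s.x[3]);print((s.fun*1e3).round(1))
for nm,px,z in(("sock",[445,427],.038),("jar",[487,78],.07),("off",[262,100],.03)):print(nm,ray(c,zp([px]),z))
cs=load("side0.npy")
p=s.x;k=(2.5-np.arange(6))*.25;cc=p[:2]-.2*np.array([np.cos(p[2]),np.sin(p[2])])
W=np.c_[cc[0]+.2*np.cos(p[2]+k),cc[1]+.2*np.sin(p[2]+k),np.full(6,.06)]
print(W.round(4).tolist())
print(((proj(cs,W)-[225,145]+.5)*5.6).round().tolist())
E
```

```text
ears mid [0.53017271 0.01561124]
[[0.5097, 0.1286], [0.5342, 0.0868], [0.5508, 0.0398], [0.5524, -0.0097], [0.5435, -0.0569], [0.5235, -0.1017]]
[0.55316755 0.01570359] 2.944223429244684 0.02374540038912804
[ 0.3 -2.1 -1.3 -1.3  0.4 -0.7 -0.5 -0.4  0.5  1.3  2.1  1.4 -1.1  1.5
  0.  -1.5 -0.2  0.1 -1.5  2.   1.2  1.  -2.1 -2.3  0.3]
sock [[ 0.46135835 -0.01577676  0.038     ]]
jar [[ 0.64231185 -0.04149574  0.07      ]]
off [[0.64099843 0.07920893 0.03      ]]
[[0.5094, 0.1306, 0.06], [0.5355, 0.0881, 0.06], [0.5503, 0.0405, 0.06], [0.5529, -0.0093, 0.06], [0.5431, -0.0582, 0.06], [0.5214, -0.1031, 0.06]]
[[158.0, 79.0], [225.0, 125.0], [275.0, 183.0], [306.0, 252.0], [313.0, 328.0], [294.0, 408.0]]
```

The calibration fits agree: the top-view fit, carried into the side view, lands on the wheels. I'll go to a hover point before wheel 1 and check with the wrist camera.

```bash
cat >> h.py <<'E'
def rel(p0,yaw0,p1,yaw1):
    M=R.from_euler("xyz",[180,0,yaw0],degrees=True)
    return M.inv().apply(np.array(p1)-p0).round(4), round(np.radians(yaw0-yaw1),4)
E
python3 - <<'E'
from h import *
p=[.162,.655,.227];y=-13.86
for q,yy in(((.162,.655,.30),-13.86),((.17,.55,.32),-13.86),((.2,.44,.32),-20),((.28,.34,.31),-30),((.36,.25,.28),-40),((.46,.19,.25),-51.25)):print(rel(p,y,q,yy))
E
```

```text
(array([ 0.   ,  0.   , -0.073]), np.float64(0.0))
(array([ 0.0329,  0.1   , -0.093 ]), np.float64(0.0))
(array([ 0.0884,  0.1996, -0.093 ]), np.float64(0.1072))
(array([ 0.19  ,  0.2776, -0.083 ]), np.float64(0.2817))
(array([ 0.2893,  0.3458, -0.053 ]), np.float64(0.4562))
(array([ 0.4007,  0.3801, -0.023 ]), np.float64(0.6526))
```

Emit:
step_arm --increments '[[[0,0,-0.04],[0,0,0],1],[[0.01,0.03,-0.075],[0,0,0],1],[[0.025,0.07,-0.093],[0,0,0],1],[[0.04,0.11,-0.093],[0,0,0.02],1],[[0.06,0.155,-0.093],[0,0,0.06],1],[[0.088,0.195,-0.093],[0,0,0.11],1],[[0.12,0.225,-0.093],[0,0,0.17],1],[[0.155,0.252,-0.09],[0,0,0.22],1],[[0.19,0.278,-0.083],[0,0,0.28],1],[[0.23,0.305,-0.073],[0,0,0.35],1]]' --force 10

```text
time_s: 1.15
tcp_pos: [0.3124, 0.3028, 0.3001]
eef_rot: [-179.9, 0.0, -34.0]
contact_force: [0.6, 0.8, -0.4]
gripper_width: 0.013
```

```bash
python3 - <<'E'
from h import *
print(rel([.3123,.3037,.3],-33.91,(.46,.19,.25),-51.25))
E
```

```text
(array([0.186, 0.012, 0.05 ]), np.float64(0.3026))
```

Emit:
step_arm --increments '[[[0.035,0.002,0.01],[0,0,0.06],1],[[0.075,0.005,0.02],[0,0,0.12],1],[[0.115,0.008,0.03],[0,0,0.18],1],[[0.155,0.01,0.04],[0,0,0.24],1],[[0.186,0.012,0.05],[0,0,0.303],1],[[0.186,0.012,0.05],[0,0,0.303],1],[[0.186,0.012,0.05],[0,0,0.303],1]]'

```text
time_s: 1.85
tcp_pos: [0.4597, 0.1896, 0.249]
eef_rot: [179.9, -0.0, -51.4]
contact_force: [0.3, 0.3, -0.0]
gripper_width: 0.0005
```

```bash
python3 - <<'E'
from h import *
from plant import r
s=r.get_state();c=r.capture("wrist");c["T"]=toolT(s)@np.array(c["T_tool_cam"]);np.save("w1.npy",c,allow_pickle=True)
print(s["tcp_pos"],s["eef_rot"],s["gripper_width"],s["contact_force"],s["joints"].round(1))
im=c["color"][:,:,::-1].copy();cv2.imwrite("pics/w1raw.png",im)
im=cv2.resize(im,None,fx=1.5,fy=1.5)
p=[.55317,.0157,np.radians(2.944)];cc=p[:2]-.2*np.array([np.cos(p[2]),np.sin(p[2])])
k=(2.5-np.arange(6))*.25
W=np.c_[cc[0]+.2*np.cos(p[2]+k),cc[1]+.2*np.sin(p[2]+k),np.full(6,.06)]
for q in proj(c,W,c["T"]): cv2.circle(im,tuple(int(v) for v in q*1.5),3,(0,0,255),-1)
cv2.imwrite("pics/w1.png",im)
E
```

```text
[0.45971055 0.18963406 0.24898504] [ 1.79914198e+02 -5.13508413e-03 -5.13574869e+01] 0.0004544750118167339 [ 0.26914459  0.25127518 -0.0005477 ] [ 45.1   2.8 -19.1  -0.  -68.2  -6.5]
```

View pics/w1.png

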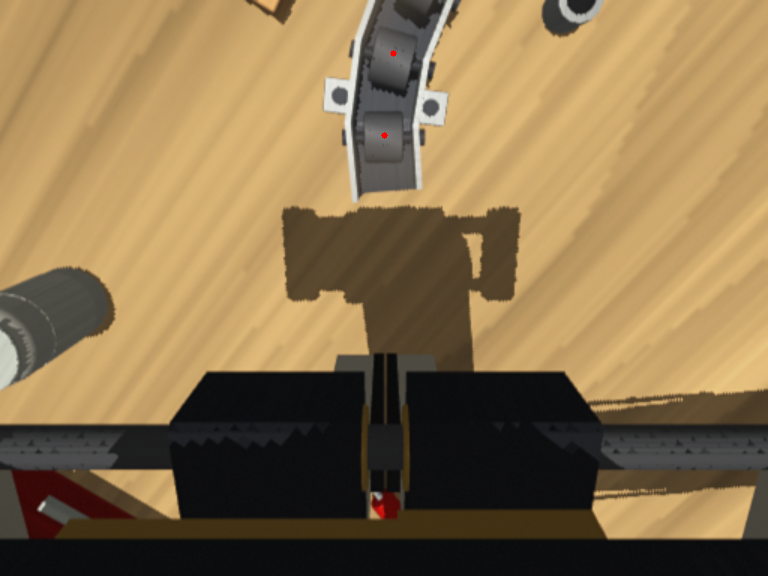

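The red projected points sit on the centres of wheels 1 (384,135) and 2 (393,53), so the fit holds. Next I approach 8 mm short of wheel 1's top.

```bash
python3 - <<'E'
from h import *
a=np.radians(2.944+35.81)+.04
p=np.array([.55317,.0157]);t=np.radians(2.944);cc=p-.2*np.array([np.cos(t),np.sin(t)])
q=cc+.2*np.array([np.cos(a),np.sin(a)]);yw=np.degrees(a)-90
print(q,yw,rel([.46,.19,.25],-51.25,[*q,.075],yw))
for s in np.arange(6,61,6)/1e3: print(round(.2*np.sin(s/.2),4),round(.2*(1-np.cos(s/.2)),4),round(s/.2,3))
E
```

```text
[0.50427087 0.13676053] -48.9541688194767 (array([ 0.0692, -0.0012,  0.175 ]), np.float64(-0.0401))
0.006 0.0001 0.03
0.012 0.0004 0.06
0.018 0.0008 0.09
0.0239 0.0014 0.12
0.0299 0.0022 0.15
0.0358 0.0032 0.18
0.0417 0.0044 0.21
0.0475 0.0057 0.24
0.0533 0.0072 0.27
0.0591 0.0089 0.3
```

Emit:
step_arm --increments '[[[0.03,0,0.02],[0,0,-0.02],1],[[0.06,-0.001,0.05],[0,0,-0.04],1],[[0.0692,-0.0012,0.085],[0,0,-0.04],1],[[0.0692,-0.0012,0.12],[0,0,-0.04],1],[[0.0692,-0.0012,0.15],[0,0,-0.04],1],[[0.0692,-0.0012,0.165],[0,0,-0.04],1],[[0.0692,-0.0012,0.175],[0,0,-0.04],1],[[0.0692,-0.0012,0.175],[0,0,-0.04],1],[[0.0692,-0.0012,0.175],[0,0,-0.04],1]]'

```text
time_s: 2.8
tcp_pos: [0.5042, 0.1381, 0.0755]
eef_rot: [-179.9, -0.0, -48.9]
contact_force: [-0.6, -0.0, -1.0]
gripper_width: 0.0
```

```bash
python3 - <<'E'
from h import *
from plant import r
s=r.get_state();c=r.capture("side")
print(s["tcp_pos"],s["eef_rot"],s["contact_force"])
a=c["color"][:,:,::-1][130:250,215:335]; cv2.imwrite("pics/s2.png",cv2.resize(a,None,fx=5,fy=5,interpolation=cv2.INTER_CUBIC))
E
```

```text
[0.50420292 0.13806371 0.07554278] [-1.79921051e+02 -1.96884898e-02 -4.88968786e+01] [-0.6460551  -0.00874336 -1.01871042]
```

View pics/s2.png

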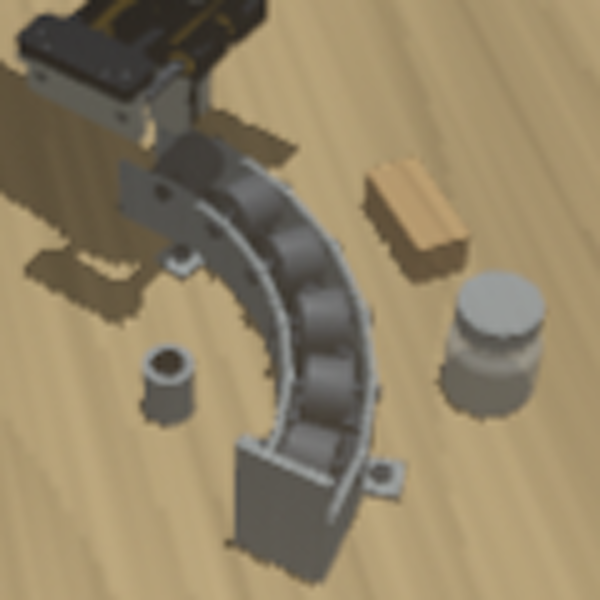

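The side view shows the fingertips just behind and above wheel 1 at (180,130). Lowering to 56 mm.

Emit:
step_arm --increments '[[[0,0,0.005],[0,0,0],1],[[0,0,0.01],[0,0,0],1],[[0,0,0.013],[0,0,0],1],[[0,0,0.015],[0,0,0],1],[[0,0,0.017],[0,0,0],1],[[0,0,0.019],[0,0,0],1],[[0,0,0.019],[0,0,0],1],[[0,0,0.019],[0,0,0],1]]'

```text
time_s: 3.65
tcp_pos: [0.5038, 0.1371, 0.0557]
eef_rot: [180.0, -0.0, -49.0]
contact_force: [-1.4, -2.0, 4.0]
gripper_width: 0.0008
```

Emit:
step_arm --increments '[[[0.006,0.0001,0],[0,0,0.03],1],[[0.012,0.0004,0],[0,0,0.06],1],[[0.018,0.0008,0],[0,0,0.09],1],[[0.0239,0.0014,0],[0,0,0.12],1],[[0.0299,0.0022,0],[0,0,0.15],1]]'

```text
time_s: 4.15
tcp_pos: [0.5224, 0.1127, 0.0555]
eef_rot: [-180.0, -0.0, -57.7]
contact_force: [0.3, -1.0, -0.4]
gripper_width: 0.0005
```

```bash
python3 - <<'E'
from h import *
from plant import r
s=r.get_state();c=r.capture("wrist");c["T"]=toolT(s)@np.array(c["T_tool_cam"])
print(s["tcp_pos"],s["eef_rot"],s["contact_force"])
im=cv2.resize(c["color"][:,:,::-1].copy(),None,fx=1.5,fy=1.5)
p=[.55317,.0157,np.radians(2.944)];cc=p[:2]-.2*np.array([np.cos(p[2]),np.sin(p[2])])
k=(2.5-np.arange(6))*.25
W=np.c_[cc[0]+.2*np.cos(p[2]+k),cc[1]+.2*np.sin(p[2]+k),np.full(6,.06)][2:]
for q in proj(c,W,c["T"]): cv2.circle(im,tuple(int(v) for v in q*1.5),3,(0,0,255),-1)
cv2.imwrite("pics/w3.png",im)
E
```

```text
[0.52238344 0.11273097 0.05551001] [-1.79974093e+02 -2.49989452e-03 -5.77376483e+01] [ 0.31625639 -0.99798074 -0.4489453 ]
```

View pics/w3.png

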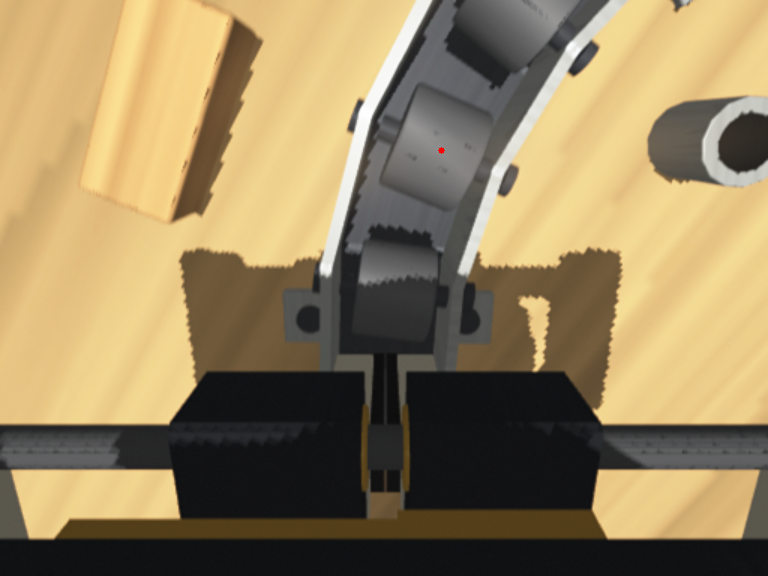

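Wheel 3 (441,150) lies on its predicted point, and the fingers are between wheels 1 and 2 with no load. I'll continue the arc.

Emit:
step_arm --increments '[[[0.006,0.0001,0],[0,0,0.03],1],[[0.012,0.0004,0],[0,0,0.06],1],[[0.018,0.0008,0],[0,0,0.09],1],[[0.0239,0.0014,0],[0,0,0.12],1],[[0.0299,0.0022,0],[0,0,0.15],1]]'

```text
time_s: 4.7
tcp_pos: [0.5361, 0.0862, 0.0557]
eef_rot: [180.0, -0.0, -66.3]
contact_force: [-1.5, -0.1, 4.5]
gripper_width: 0.0004
```

```bash
python3 - <<'E'
from h import *
from plant import r
s=r.get_state();c=r.capture("side");print(s["contact_force"],s["tcp_pos"])
a=c["color"][:,:,::-1][130:250,215:335]; cv2.imwrite("pics/s4.png",cv2.resize(a,None,fx=5,fy=5,interpolation=cv2.INTER_CUBIC))
E
```

```text
[-1.5106617  -0.05762653  4.53985225] [0.53609691 0.08617092 0.05567052]
```

View pics/s4.png

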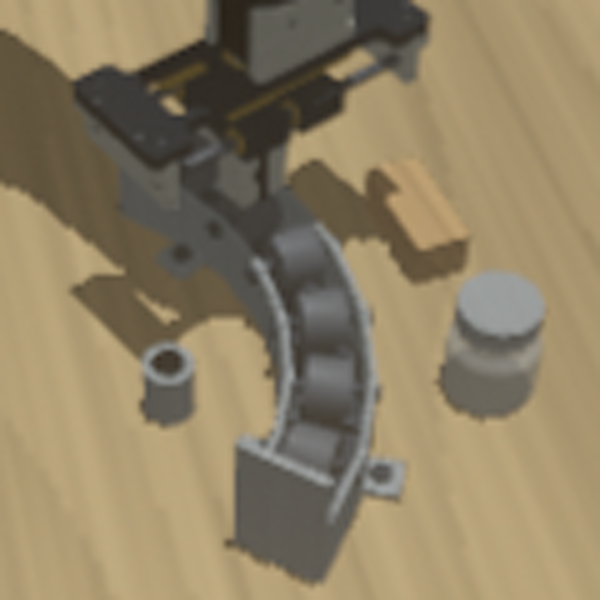

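Fingers are on wheel 2 at (255,200) with 4.5 N; other objects are untouched. Continuing.

Emit:
step_arm --increments '[[[0.006,0.0001,0],[0,0,0.03],1],[[0.012,0.0004,0],[0,0,0.06],1],[[0.018,0.0008,0],[0,0,0.09],1],[[0.0239,0.0014,0],[0,0,0.12],1],[[0.0299,0.0022,0],[0,0,0.15],1],[[0.0358,0.0032,0],[0,0,0.18],1],[[0.0417,0.0044,0],[0,0,0.21],1],[[0.0475,0.0057,0],[0,0,0.24],1],[[0.0533,0.0072,0],[0,0,0.27],1],[[0.0591,0.0089,0],[0,0,0.3],1]]'

```text
time_s: 5.75
tcp_pos: [0.552, 0.0286, 0.0557]
eef_rot: [-180.0, 0.0, -83.5]
contact_force: [-0.1, -0.2, 3.6]
gripper_width: 0.0003
```

Emit:
step_arm --increments '[[[0.006,0.0001,0],[0,0,0.03],1],[[0.012,0.0004,0],[0,0,0.06],1],[[0.018,0.0008,0],[0,0,0.09],1],[[0.0239,0.0014,0],[0,0,0.12],1],[[0.0299,0.0022,0],[0,0,0.15],1],[[0.0358,0.0032,0],[0,0,0.18],1],[[0.0417,0.0044,0],[0,0,0.21],1],[[0.0475,0.0057,0],[0,0,0.24],1],[[0.0533,0.0072,0],[0,0,0.27],1],[[0.0591,0.0089,0],[0,0,0.3],1]]'

```text
time_s: 6.75
tcp_pos: [0.5498, -0.0312, 0.0556]
eef_rot: [-180.0, 0.0, -100.7]
contact_force: [0.3, 0.6, -0.4]
gripper_width: 0.0009
```

```bash
python3 - <<'E'
from h import *
from plant import r
s=r.get_state();c=r.capture("wrist");c["T"]=toolT(s)@np.array(c["T_tool_cam"])
print(s["tcp_pos"],s["eef_rot"],s["contact_force"])
im=cv2.resize(c["color"][:,:,::-1].copy(),None,fx=1.5,fy=1.5)
p=[.55317,.0157,np.radians(2.944)];cc=p[:2]-.2*np.array([np.cos(p[2]),np.sin(p[2])])
k=(2.5-np.arange(6))*.25
W=np.c_[cc[0]+.2*np.cos(p[2]+k),cc[1]+.2*np.sin(p[2]+k),np.full(6,.06)][4:]
for q in proj(c,W,c["T"]): cv2.circle(im,tuple(int(v) for v in q*1.5),3,(0,0,255),-1)
cv2.imwrite("pics/w5.png",im)
x=s["tcp_pos"][:2]-cc; print("radius",np.hypot(*x),"s mm",200*(p[2]+.625-np.arctan2(x[1],x[0])))
E
```

```text
[ 0.54982734 -0.03120579  0.05555255] [-1.79979455e+02  1.64393121e-03 -1.00690497e+02] [ 0.33883197  0.64955893 -0.39816417]
radius 0.1997808765099314 s mm 172.15919133045335
```

View pics/w5.png

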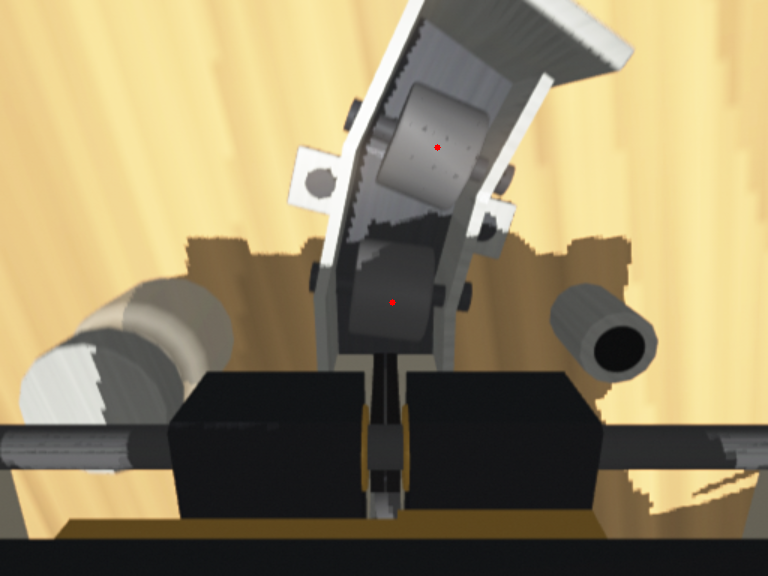

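The fit still holds at wheel 5 (392,302) and wheel 6 (437,147), and the fingers are on the centre line, 172 mm past wheel 1. Continuing.

Emit:
step_arm --increments '[[[0.006,0.0001,0],[0,0,0.03],1],[[0.012,0.0004,0],[0,0,0.06],1],[[0.018,0.0008,0],[0,0,0.09],1],[[0.0239,0.0014,0],[0,0,0.12],1],[[0.0299,0.0022,0],[0,0,0.15],1],[[0.0358,0.0032,0],[0,0,0.18],1],[[0.0417,0.0044,0],[0,0,0.21],1],[[0.0475,0.0057,0],[0,0,0.24],1],[[0.0533,0.0072,0],[0,0,0.27],1],[[0.0591,0.0089,0],[0,0,0.3],1]]'

```text
time_s: 7.8
tcp_pos: [0.53, -0.0874, 0.0554]
eef_rot: [-180.0, 0.0, -117.9]
contact_force: [0.4, 3.3, 2.6]
gripper_width: 0.0003
```

Emit:
step_arm --increments '[[[0.006,0.0001,0],[0,0,0.03],1],[[0.012,0.0004,0],[0,0,0.06],1],[[0.018,0.0008,0],[0,0,0.09],1],[[0.0239,0.0014,0],[0,0,0.12],1],[[0.0299,0.0022,0],[0,0,0.15],1],[[0.0339,0.0029,0],[0,0,0.17],1],[[0.0339,0.0029,0],[0,0,0.17],1]]'

```text
time_s: 8.5
tcp_pos: [0.5114, -0.1164, 0.0556]
eef_rot: [-180.0, -0.0, -127.5]
contact_force: [-0.1, -1.6, 3.5]
gripper_width: 0.0003
```

Emit:
step_arm --increments '[[[0,0,-0.005],[0,0,0],1],[[0,0,-0.015],[0,0,0],1],[[0,0,-0.04],[0,0,0],1],[[0,0,-0.08],[0,0,0],1],[[0,0,-0.12],[0,0,0],1],[[0,0,-0.16],[0,0,0],1],[[-0.03,0,-0.19],[0,0,0],1],[[-0.06,0,-0.19],[0,0,0],1],[[-0.06,0,-0.19],[0,0,0],1]]'

```text
time_s: 9.4
tcp_pos: [0.5504, -0.0658, 0.2472]
eef_rot: [-179.9, 0.2, -127.4]
contact_force: [0.0, 0.4, -0.5]
gripper_width: 0.0005
```

```bash
python3 - <<'E'
from h import *
from plant import r
s=r.get_state();print(s["tcp_pos"],s["eef_rot"],s["contact_force"],s["time_s"])
for n in("wrist","side","top"):
    c=r.capture(n);im=c["color"][:,:,::-1]
    cv2.imwrite(f"pics/end_{n}.png",im)
    if n!="wrist":
        b=cv2.imread(f"pics/{n}0.png");print(n,b.shape)
        cv2.imwrite(f"pics/end_{n}2.png",cv2.resize(np.vstack([b,im])[:,:],(512,600)))
E
```

```text
[ 0.55037516 -0.06575702  0.24720154] [-1.79897984e+02  1.52960584e-01 -1.27351385e+02] [ 0.02653491  0.39900954 -0.51281036] 9.4
side (384, 512, 3)
top (384, 512, 3)
```

View pics/end_wrist.png

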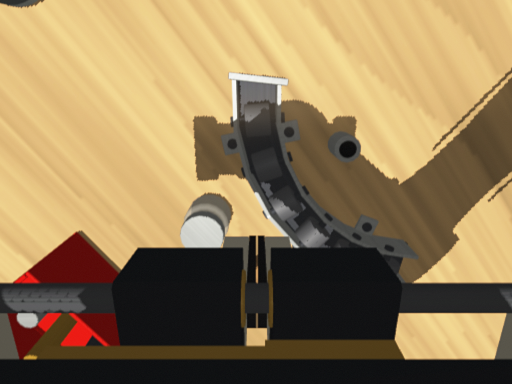

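View pics/end_side.png

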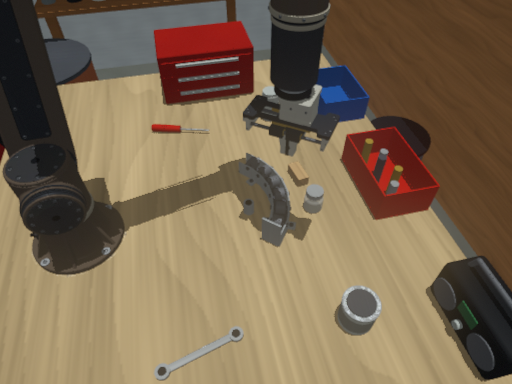

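View pics/end_top.png

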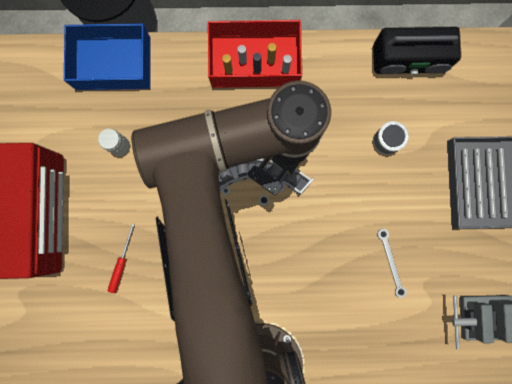

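```bash
python3 - <<'E'
from plant import r
print(r.close_job())
E
```

```text
the job is handed in; nothing more can be done
None
```

I stroked the closed fingertips over all six wheels in one pass, kept low throughout, then lifted the hand clear and handed the job in at about 9.5 s. Nothing reported the wheel angles, so I couldn't check directly that each wheel rolled 20 degrees.

- **Stroke:** The fingertips ran along the 200 mm arc at 56 mm height, about 4 mm below the wheel tops. They started 8 mm before the top of wheel 1 and ended about 16 mm past the top of wheel 6. Every force reading was under 5 N, though readings came only at the end of each move.
- **Position:** Wrist views showed wheels 1, 2, 3, 5 and 6 where the top-view fit put them. Two-thirds of the way along, the fingers were within about 0.3 mm of the centre line.
- **Roll:** From where the fingertips touched and how far they travelled, each wheel should have rolled well over 20 degrees. The wheel markings were too faint to confirm it in the images.
- **End state:** In the last side and top pictures the things in view looked where they had been; I compared these by eye, not by measurement. The hand was clear at 0.247 m height, with no contact force beyond sensor noise.

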